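Clip the bangle bar back onto its stand

ROBOT

A 7-joint arm with a two-finger parallel gripper is mounted at the origin on the work surface. World frame = base frame: x ahead of the robot, y to its left, z up, the work surface at z = 0. Lengths are in m, angles in rad, forces in N, time in s.
With the tool pointing down it reaches from about 0.425 to 0.875 m from the base axis. Payload 4.7 kg.
Tool frame: the origin (TCP) lies midway between the tips of the shut fingers; the grasp point (between the pads) lies 19 mm behind it; z points along the fingers, y is the line along which they close (so a half turn about z gives the same grasp; the last joint's range is limited). The gripper opens to 87 mm and grips with 3 to 60 N. Pads are 19 mm wide; open, the fingers measure 117 mm over their backs; the gripper's body (75 mm by 190 mm) begins 51 mm behind the grasp point.
Start: joints at [-1.3, 0.321, -0.07, 1.45, 0.023, 1.371, -0.057], TCP at [0.165, 0.629, 0.223] pointing down, gripper open.
Joint ranges: [-2.86, 2.86], [-0.3, 2.09], [-1.38, 1.24], [0.06, 2.45], [-1.56, 4.7], [0.09, 2.05], [-2.69, 2.69]. Speed limits (rad/s): [2.57, 2.57, 3.14, 3.14, 3.14, 3.14, 3.14].

INTERFACE

Orientations are given as a rotation vector (axis times angle).
In Python, from bench import ctrl, get_image, calibration gives the robot as it stands.
- The arm moves only by the tool apply_moves, never from a script. Its arguments are lists of equal length, an entry for each row: "dp": the shift along the tool's x, y, z in m, a list of three; "twist": the turn, a rotation vector about the tool's x, y, z in rad, a list of three; "fingers": the closure, from 0 (fully open) to 1 (shut). In form: {"dp": [[dx, dy, dz], ...], "twist": [[ax, ay, az], ...], "fingers": [fingers, ...]}. A call has 1 to 10 rows; each row shifts and turns the commanded pose from where the row before left it, along the tool's axes as they then stand; what a row does not reach is not made up. A row lasts 1/10 s, in which the tool goes at most 50 mm and 8.59 degrees, less where a joint would pass 70% of its speed; a pose out of reach is approached as far as the arm can. A call is refused whole if a number of a shift passes 0.05 or a number of a turn 0.15, either way. A call with a gripper value outside its range is refused whole. The fingers move at their own pace and stop on an object; "newtons" is the grip in N (left out, the last holds). Time passes only in rows, so rows that do not move let the fingers close. It gives the time, the measured TCP pose, the force, the opening and the grip force at its end, in the units of the state.
- ctrl.get_state(): the state, without advancing time (a new reading comes with each control period).
- get_image(name): name is "scene" or "top" or "wrist"; returns the picture (384x512x3 uint8, red, green, blue); there is no depth.
- calibration(name): a dict with "fx", "fy", "cx", "cy" (pixels), "eye" and "attitude" of the camera in the world; the wrist camera has in their place "hand_eye" (4x4, takes a point from camera to tool coordinates, whose origin is the TCP and whose axes are the flange's). Camera axes: x right, y up, looking along -z (the intrinsics and any distortion apply to the point x, -y, -z); pixel columns grow to the right and rows downward; lengths in m; the calibration is good to about 2 mm. A picture is of the moment at which its call begins: read the wrist's pose just before it. calibration takes no time and is no camera call.
- ctrl.close_job(): hands the job in; it is judged then, once.
The state is a dict: "time": time; "joint_positions": joint angles; "qd": joint speeds; "joint_torque": joint torques, N m; "position": TCP position; "tool_rot": TCP orientation; "ft_force": force on the tool from outside, world axes, zero at the start; "torque": the same for the moment, N m; "grip_width": opening from 0.0 (shut) to 1.0 (fully open); "grip_force": force on a finger pad.
Only numpy, scipy, OpenCV 4.12 (cv2) and the standard library are available. Lean on these libraries where they do the work, as an engineer would, in place of code of your own. Each camera call takes 0.05 s, during which the arm holds its last target. There are 200 camera calls.

TASK

The wooden bar of the bangle stand has been taken off and lies on the dresser. Lay it back across the two notched posts so that it sits level in both, and press its end down at the brass spring clip until the clip snaps over it; how far the posts are pulled out varies, so feel for the height. Work gently: do not drop the bar or force it onto the stand (35 N of push is too much), and leave the other things on the dresser where they are.

Things in the scene. Friction and masses are not known exactly. Their poses are not given: they have to be found in the camera images.
- bar: the loose bar: a pale wooden rod 18 mm in diameter, 154 mm between two white square end blocks (30 x 30 mm, 20 mm long; 194 mm overall; about 0.16 kg). Origin at the middle of the rod, on its axis; its y axis runs along the rod. Either way round fits. It starts lying on the dresser top on its end blocks, its axis 15 mm high
- stand: fixed stand: pale foot board 110 (x) x 200 (y) x 15 mm with two dark posts, 16 mm thick in brass sleeves, centred at y = +65 mm (open post) and y = -65 mm (clip post); origin at the centre of the board's underside. The posts slide up together and are locked at a height that varies and is not reported: the seated rod's axis lies at x = 0, level, 100 to 145 mm above the dresser top
- open_foot (a point): point on the foot board's top at the middle of the open post (stand's x 0, y +65 mm); axes as the stand's. The open post has a plain 90 degree V notch open upwards, 48 mm wide at the mouth, whose sides rise to 11 mm above the seated rod's axis. The bar's end blocks go outside the two posts, with 4 mm of end play each way
- clip_foot (a point): point on the foot board's top at the middle of the clip post (stand's x 0, y -65 mm). That post has a V notch at the bottom; on its +x side an upright wall, 10.5 mm from the notch's centre line, rises to 34 mm above the seated rod's axis, then flares outwards to 50 mm; on its -x side a brass jaw leans over the notch. A cross rail joins the posts 40 mm below the rod
- jaw (a joint): angle of the brass sprung jaw: 0 = shut (its rest), up to 0.35 rad = pushed open towards the stand's -x. Its nose hangs 10.5 mm above the seated rod's axis, with a steep ramp up to 36 mm: a rod lowered between ramp and wall stops about 24 mm above its seat and must be pressed down with roughly 8 to 15 N at that end; then the jaw snaps shut over it
- candle: amber glass candle jar, 44 mm across, 55 mm tall; a bystander; origin at the centre of its underside
- succulent: small green plant in a terracotta pot, 80 mm across, 125 mm tall; a bystander; origin at the centre of its underside
- dish: blue ceramic trinket bowl, 100 mm across, 35 mm tall; a bystander; origin at the centre of its underside
- perfume: green glass bottle, 48 mm across, 110 mm tall; a bystander; origin at the centre of its underside
- hairbrush: wooden brush, 200 mm long; a bystander; origin at the centre of its underside
- bangle: copper bangle, 72 mm across, 12 mm tall; a bystander; origin at the centre of its underside

How it is judged:
By the outcome, as a careful person would: the job done as asked, in the order asked, and still so for the second after the job is handed in, with the robot touching nothing.
It also fails if it takes over 45 s, if anything falls off the work surface, if the arm or the gripper's body presses on something with over 40 N, if the wrist force passes 120 N, or if a joint passes its speed limit or range.

## Working session

There is one attempt and no reset: what is moved stays moved. The work goes in short steps, Python scripts to look and compute and a tool call to move; the robot and the scene stay as the last step left them, time stands still between calls to the robot, and variables do not carry over. Pictures are saved under pics/ and viewed, at most 10 in all, crops included, and the job is handed in when it is done.

Besides the shell and the picture viewer there is one more tool, called as name(argument=value, ...) on one line, values as JSON. apply_moves: Moves the arm, as the interface text tells. Its arguments: {"type":"object","properties":{"dp":{"type":"array"},"twist":{"type":"array"},"fingers":{"type":"array"},"newtons":{"type":"number"}},"required":["dp","twist","fingers"]}

```bash
mkdir -p pics; ls; python3 - <<'E'
from bench import ctrl,get_image,calibration
import cv2
s=ctrl.get_state(); print(s)
for n in("scene","top","wrist"):
    print(n,calibration(n)); cv2.imwrite(f"pics/{n}0.png",get_image(n)[:,:,::-1])
a=cv2.imread("pics/scene0.png");b=cv2.imread("pics/top0.png")
cv2.imwrite("pics/both0.png",cv2.resize(cv2.vconcat([b]),(768,576)))
cv2.imwrite("pics/sc0.png",cv2.resize(a,(768,576)))
E
```

```text
pics
{'time': 0.0, 'joint_positions': array([-1.29987596,  0.321852  , -0.07005198,  1.4516642 ,  0.02260289,
        1.3707806 , -0.0568786 ]), 'qd': array([ 0.00153237, -0.0009528 , -0.00243123, -0.00112285,  0.00173555,
       -0.00054592,  0.00085789]), 'joint_torque': array([-4.23889978e-04, -4.91279840e+01, -4.04216694e-01, -3.12525129e+01,
       -6.39966619e-02,  4.39159304e-02,  1.91307240e-04]), 'position': array([0.16503487, 0.62813739, 0.22144784]), 'tool_rot': array([-4.02254043e-01, -3.11559473e+00,  3.00469089e-03]), 'ft_force': array([-0.22248325, -0.30789412, -0.96967062]), 'torque': array([-0.01592586, -0.03901901, -0.02849734]), 'grip_force': 0.0, 'grip_width': 1.002611271812613}
scene {'fx': 451.29587546864104, 'fy': 451.29587546864104, 'cx': 259.06878019375677, 'cy': 189.1208168492542, 'eye': array([ 1.74094975, -0.07504965,  0.92670404]), 'attitude': array([0.75610447, 0.69487158, 1.38761078])}
top {'fx': 497.6643788070153, 'fy': 497.6643788070153, 'cx': 246.7310731526857, 'cy': 196.97856857016112, 'eye': array([4.08043472e-01, 8.60820972e-04, 1.94580897e+00]), 'attitude': array([ 0.06243469, -0.0643639 , -1.5728495 ])}
wrist {'fx': 322.91517105372964, 'fy': 322.91517105372964, 'cx': 253.5292860435884, 'cy': 192.78257160601447, 'hand_eye': array([[ 2.22155840e-04,  9.66944207e-01,  2.54987943e-01,
         6.94104080e-02],
       [ 9.99999402e-01,  5.81220904e-05, -1.09164583e-03,
        -3.00015837e-04],
       [-1.07038105e-03,  2.54988033e-01, -9.66943616e-01,
        -1.62391745e-01],
       [ 0.00000000e+00,  0.00000000e+00,  0.00000000e+00,
         1.00000000e+00]])}
```

View pics/both0.png

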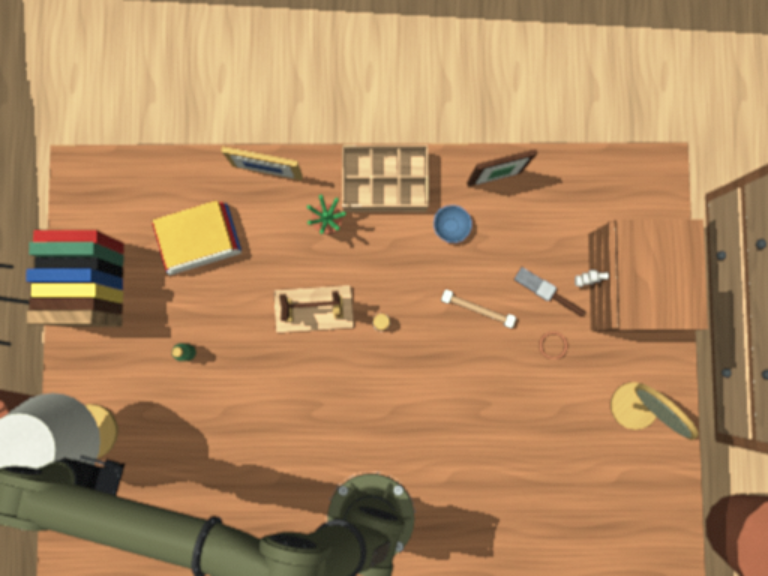

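View pics/sc0.png

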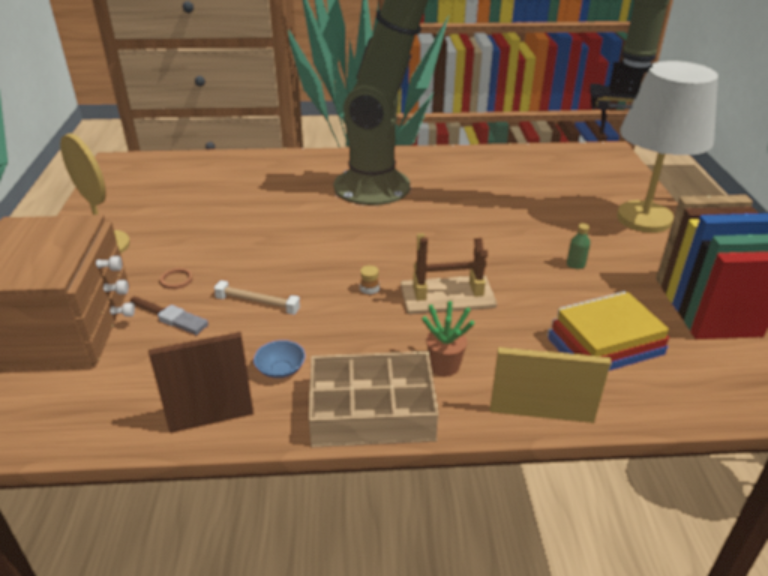

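The top view (768 px scale) shows the bar blocks at about (447,297) and (511,321). The stand board is around (315,308), with brass on its right post, and the candle is at (381,321) just right of the stand.

```bash
cat > h.py <<'E'
import numpy as np,cv2
from scipy.spatial.transform import Rotation as R
from bench import ctrl,get_image,calibration
def cam(n,s=None):
    c=calibration(n)
    if n=="wrist":
        T=c["hand_eye"];Rt=R.from_rotvec(s["tool_rot"]).as_matrix()
        return c,Rt@T[:3,3]+s["position"],Rt@T[:3,:3]
    return c,np.array(c["eye"]),R.from_rotvec(c["attitude"]).as_matrix()
def ray(C,u,v,z):
    c,e,M=C
    d=M@np.array([(u-c["cx"])/c["fx"],-(v-c["cy"])/c["fy"],-1])
    return e+d*(z-e[2])/d[2]
def proj(C,p):
    c,e,M=C;q=M.T@(np.array(p)-e)
    return c["cx"]+c["fx"]*q[0]/-q[2],c["cy"]-c["fy"]*q[1]/-q[2]
E
python3 - <<'E'
from h import *
im=cv2.imread("pics/top0.png");hsv=cv2.cvtColor(im,cv2.COLOR_BGR2HSV)
C=cam("top")
m=((hsv[:,:,1]<60)&(hsv[:,:,2]>170)).astype(np.uint8)
n,l,st,ce=cv2.connectedComponentsWithStats(m)
for i in range(1,n):
    u,v=ce[i]
    if 280<u<380 and 180<v<230: print("white",ce[i],st[i,4],ray(C,u,v,.02))
# board
roi=np.zeros(m.shape,np.uint8);roi[180:230,175:242]=1
print(hsv[218,190],hsv[218,160],hsv[205,210])
m=((hsv[:,:,2]>190)&(hsv[:,:,1]<125)).astype(np.uint8)*roi
cn=max(cv2.findContours(m,0,2)[0],key=cv2.contourArea)
r=cv2.minAreaRect(cn);b=cv2.boxPoints(r);print(r)
for q in b: print(q,ray(C,*q,.015)[:2])
print("cen",ray(C,*r[0],.015),"candle",ray(C,381/1.5,320/1.5,.05))
cv2.imwrite("pics/c1.png",cv2.resize(im[170:240,170:370],(800,280),interpolation=2))
cv2.imwrite("pics/c2.png",cv2.vconcat([cv2.resize(im[170:240,170:370],(800,280),interpolation=2),cv2.resize(cv2.imread("pics/scene0.png")[140:220,210:410],(800,320),interpolation=2)]))
E
```

```text
white [363.57281553 192.78640777] 103 [ 0.57878725 -0.45583476  0.02      ]
white [297.62 197.24] 50 [ 0.56217909 -0.19931893  0.02      ]
white [339.63265306 213.6122449 ] 49 [ 0.49809394 -0.36132066  0.02      ]
[ 20  87 241] [ 13 134 204] [ 16  99 141]
((208.1411590576172, 205.3352813720703), (28.76119041442871, 51.92353439331055), 85.60128784179688)
[181.15292 192.98822] [0.58052396 0.25358926]
[232.92352 189.00586] [0.59551447 0.05197023]
[235.1294  217.68234] [0.4837378  0.04350199]
[183.3588 221.6647] [0.46890167 0.24419282]
cen [0.53203686 0.14834146 0.015     ] candle [ 0.49872678 -0.02921858  0.05      ]
```

View pics/c2.png

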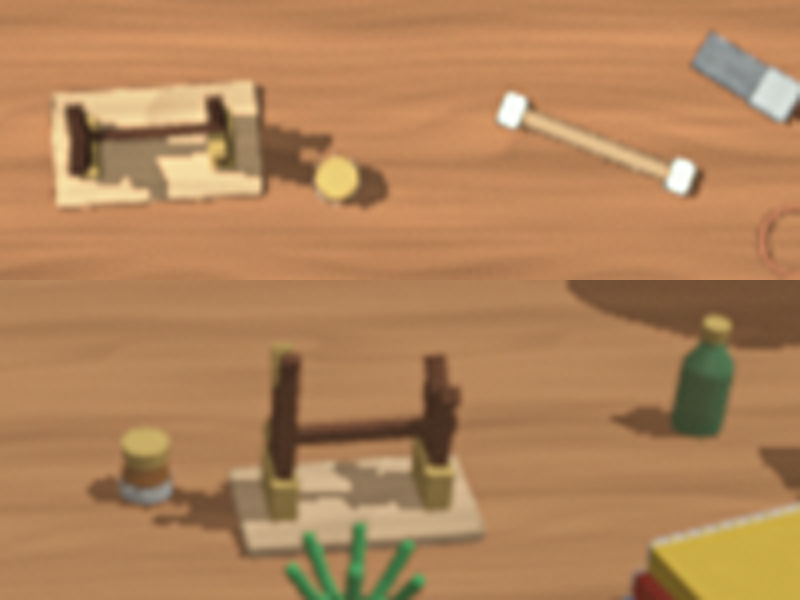

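The crop shows the clip post (brass jaw on the robot side, wall on the far side) nearest the candle, on world −y. The block centres are 174 mm apart, as they should be, and the board measures 202x112 mm, also right. Next I'll fly over the stand for a close look.

```bash
cat >> h.py <<'E'
def yaw(s):
    m=R.from_rotvec(s["tool_rot"]).as_matrix();return np.arctan2(m[1,0],m[0,0])
def plan(p,a,n,down=True):
    "rows to world p with tool x at world angle a, tool z straight down"
    s=ctrl.get_state();M0=R.from_rotvec(s["tool_rot"])
    M1=R.from_matrix(np.array([[np.cos(a),np.sin(a),0],[np.sin(a),-np.cos(a),0],[0,0,-1]]))
    tw=(M0.inv()*M1).as_rotvec();d=(np.array(p)-s["position"])/n;M=M0
    print("twist/row",np.round(tw/n,4),"n",n)
    for i in range(n):
        print(np.round(M.inv().apply(d),4).tolist(),end=",");M=M*R.from_rotvec(tw/n)
    print()
def show():
    s=ctrl.get_state();m=R.from_rotvec(s["tool_rot"]).as_matrix()
    print("t",round(s["time"],2),"p",np.round(s["position"],4),"yaw",round(np.degrees(yaw(s)),2),"tz",np.round(m[:,2],3),"F",np.round(s["ft_force"],1),"w",round(s["grip_width"],3),"gf",round(s["grip_force"],1))
    return s
E
python3 -c "
from h import *
plan([.48,.15,.36],np.radians(94.2),14)"
```

```text
twist/row [-0.0001  0.0001  0.0886] n 14
[-0.0304, -0.0273, -0.0098],[-0.0327, -0.0245, -0.0098],[-0.0348, -0.0215, -0.0098],[-0.0365, -0.0184, -0.0098],[-0.038, -0.0151, -0.0099],[-0.0392, -0.0116, -0.0099],[-0.0401, -0.0081, -0.0099],[-0.0407, -0.0046, -0.0099],[-0.0409, -0.0009, -0.0099],[-0.0408, 0.0027, -0.0099],[-0.0404, 0.0063, -0.0099],[-0.0397, 0.0098, -0.0099],[-0.0387, 0.0133, -0.0099],[-0.0373, 0.0167, -0.0099],
```

apply_moves(dp=[[-0.03,-0.027,-0.01],[-0.033,-0.0245,-0.01],[-0.035,-0.0215,-0.01],[-0.0365,-0.018,-0.01],[-0.038,-0.015,-0.01],[-0.039,-0.0115,-0.01],[-0.04,-0.008,-0.01],[-0.041,-0.0045,-0.01],[-0.041,-0.001,-0.01],[-0.041,0.0025,-0.01]], twist=[[0,0,0.0886],[0,0,0.0886],[0,0,0.0886],[0,0,0.0886],[0,0,0.0886],[0,0,0.0886],[0,0,0.0886],[0,0,0.0886],[0,0,0.0886],[0,0,0.0886]], fingers=[0,0,0,0,0,0,0,0,0,0])

```text
time: 1.15
position: [0.3911, 0.2859, 0.3229]
tool_rot: [-1.704, -2.639, -0.0]
ft_force: [0.8, -0.3, 0.8]
grip_width: 1.001
grip_force: 0.0
```

apply_moves(dp=[[-0.04,0.0065,-0.01],[-0.0395,0.01,-0.01],[-0.0385,0.0135,-0.01],[-0.037,0.0165,-0.01],[0,0,0],[0,0,0]], twist=[[0,0,0.0886],[0,0,0.0886],[0,0,0.0886],[0,0,0.0886],[0,0,0],[0,0,0]], fingers=[0,0,0,0,0,0])

```text
time: 1.75
position: [0.4807, 0.1515, 0.3626]
tool_rot: [-2.14, -2.299, -0.001]
ft_force: [-0.3, 1.0, 0.4]
grip_width: 0.995
grip_force: 0.0
```

```bash
python3 - <<'E'
from h import *
s=show();im=get_image("wrist")[:,:,::-1];cv2.imwrite("pics/w1.png",im)
cv2.imwrite("pics/w1b.png",cv2.resize(im,(768,576),interpolation=2))
np.save("s1.npy",np.r_[s["position"],s["tool_rot"]])
E
```

```text
t 1.75 p [0.4807 0.1515 0.3626] yaw 94.12 tz [-0.     0.001 -1.   ] F [-0.3  1.   0.4] w 0.995 gf 0.0
```

View pics/w1b.png

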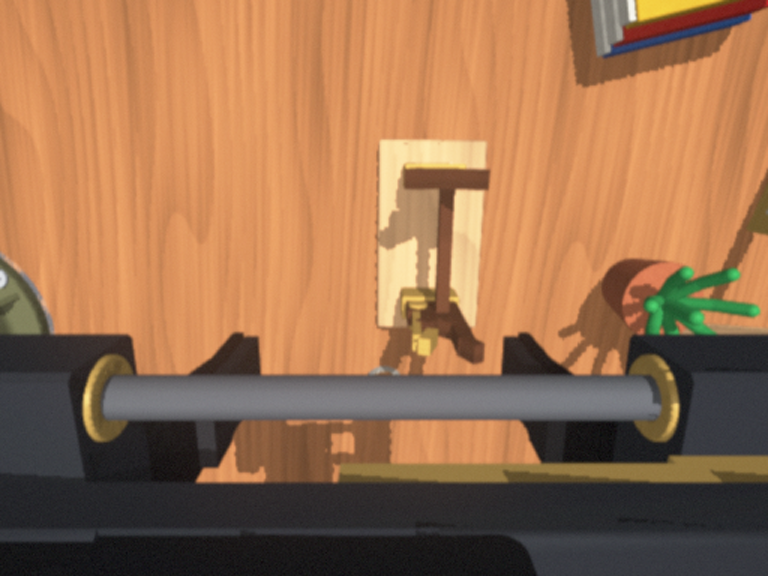

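The wrist view (768 px scale) shows the board corners at (380,141), (487,141) and (378,328). The open post top is at (404–488,178). The clip post at (435,330) has its jaw on the left (−x) and its wall on the right.

```bash
python3 - <<'E'
from h import *
q=np.load("s1.npy");s=dict(position=q[:3],tool_rot=q[3:]);C=cam("wrist",s)
im=cv2.imread("pics/w1.png");hsv=cv2.cvtColor(im,cv2.COLOR_BGR2HSV)
m=((hsv[:,:,1]<115)&(hsv[:,:,2]>150)).astype(np.uint8);m[:,:245]=0;m[:,335:]=0;m[:85]=0;m[222:]=0
# edges from rows/cols (full-res px)
pts={}
top=[(u,np.argmax(m[:,u])) for u in range(260,318,6)]
left=[(np.argmax(m[v]),v) for v in range(100,212,8)]
right=[(511-np.argmax(m[v][::-1]),v) for v in range(100,206,8)]
print(top,left,right)
W=lambda L,o:np.array([ray(C,u+o[0],v+o[1],.015)[:2] for u,v in L])
T,Lf,Rt=W(top,(.5,0)),W(left,(0,.5)),W(right,(1,.5))
def lin(P,ax): # robust line: coordinate other = a*P[ax]+b
    o=1-ax;k=np.ones(len(P),bool)
    for _ in range(4):
        c=np.polyfit(P[k,ax],P[k,o],1);r=P[:,o]-np.polyval(c,P[:,ax]);k=abs(r)<max(.0015,1.5*np.median(abs(r)))
    return c
cT,cL,cR=lin(T,0),lin(Lf,1),lin(Rt,1)
print("slopes T,L,R",cT[0],cL[0],cR[0]," width",np.polyval(cR,.15)-np.polyval(cL,.15))
ct=(cL+cR)/2;th=-np.arctan(ct[0]);print("yaw",np.degrees(th))
# intersection with top edge
A=np.array([[1,-ct[0]],[-cT[0],1]]);X=np.linalg.solve(A,[ct[1],cT[1]]);u=np.array([-np.sin(th),np.cos(th)])
print("top mid",X,"centre",X-.1*u)
# open post top: dark mask, length 48 mm
d=((hsv[:,:,2]<110)).astype(np.uint8);d[:,:262]=0;d[:,330:]=0;d[:108]=0;d[127:]=0
cn=max(cv2.findContours(d,0,2)[0],key=cv2.contourArea);print("post bbox",cv2.boundingRect(cn),cv2.minAreaRect(cn))
C2=X-.1*u
for h in(.1,.12,.145):
    for x in(-.024,.024):
        ax=np.array([u[1],-u[0]]);P=C2+x*ax+.065*u
        print(h,[np.round(proj(C,[*(P+e*u),h+.011]),1) for e in(.008,-.008)])
E
```

```text
[(260, np.int64(93)), (266, np.int64(93)), (272, np.int64(93)), (278, np.int64(93)), (284, np.int64(93)), (290, np.int64(93)), (296, np.int64(94)), (302, np.int64(94)), (308, np.int64(94)), (314, np.int64(94))] [(np.int64(253), 100), (np.int64(253), 108), (np.int64(253), 116), (np.int64(253), 124), (np.int64(253), 132), (np.int64(253), 140), (np.int64(253), 148), (np.int64(252), 156), (np.int64(252), 164), (np.int64(252), 172), (np.int64(252), 180), (np.int64(252), 188), (np.int64(252), 196), (np.int64(252), 204)] [(np.int64(323), 100), (np.int64(323), 108), (np.int64(267), 116), (np.int64(267), 124), (np.int64(321), 132), (np.int64(321), 140), (np.int64(320), 148), (np.int64(320), 156), (np.int64(319), 164), (np.int64(319), 172), (np.int64(318), 180), (np.int64(318), 188), (np.int64(317), 196), (np.int64(317), 204)]
slopes T,L,R 0.048946381160972996 -0.05790592862446009 -0.06368310223577299  width 0.10852369215044955
yaw 3.478987286711075
top mid [0.52773593 0.24576295] centre [0.53380417 0.14594724]
post bbox (293, 125, 9, 2) ((297.0, 125.5), (1.0, 8.0), 90.0)
0.1 [array([277. , 112.5]), array([276.7, 125.6])]
0.1 [array([315.6, 112.9]), array([314.8, 126. ])]
0.12 [array([278.2, 112.7]), array([277.8, 126.5])]
0.12 [array([318.7, 113.2]), array([317.9, 126.9])]
0.145 [array([279.9, 113. ]), array([279.5, 127.7])]
0.145 [array([323.1, 113.5]), array([322.2, 128.2])]
```

```bash
python3 - <<'E'
from h import *
C=cam("scene");c=np.array([.5335,.1465]);th=.064;u=np.array([-np.sin(th),np.cos(th)]);ax=np.array([u[1],-u[0]])
for x in(.012,.02):
  for h in(.1,.115,.13,.145): print(x,h,np.round(proj(C,[*(c-.065*u+x*ax),h+.05]),1),"open+x tip",np.round(proj(C,[*(c+.065*u+.026*ax),h+.011]),1),"-x tip",np.round(proj(C,[*(c+.065*u-.026*ax),h+.011]),1),"rail",np.round(proj(C,[*c,h-.04]),1))
im=cv2.imread("pics/scene0.png")[150:210,265:335]
cv2.imwrite("pics/c3.png",cv2.resize(im,(700,600),interpolation=0))
plan([.497,-.364,.25],np.radians(68.4),14)
E
```

```text
0.012 0.1 [281.4 163.1] open+x tip [321.5 173.1] -x tip [317.7 164.3] rail [299.1 182.7]
0.012 0.115 [281.6 159.1] open+x tip [321.9 169.2] -x tip [318.1 160.5] rail [299.4 179. ]
0.012 0.13 [281.8 155. ] open+x tip [322.4 165.3] -x tip [318.5 156.6] rail [299.7 175.2]
0.012 0.145 [282.  150.9] open+x tip [322.8 161.3] -x tip [318.9 152.7] rail [300.  171.4]
0.02 0.1 [281.9 164.5] open+x tip [321.5 173.1] -x tip [317.7 164.3] rail [299.1 182.7]
0.02 0.115 [282.1 160.5] open+x tip [321.9 169.2] -x tip [318.1 160.5] rail [299.4 179. ]
0.02 0.13 [282.2 156.4] open+x tip [322.4 165.3] -x tip [318.5 156.6] rail [299.7 175.2]
0.02 0.145 [282.4 152.3] open+x tip [322.8 161.3] -x tip [318.9 152.7] rail [300.  171.4]
twist/row [-0.0001 -0.      0.0323] n 14
[-0.0369, -0.0015, 0.008],[-0.0369, -0.0003, 0.008],[-0.0369, 0.0008, 0.008],[-0.0369, 0.002, 0.008],[-0.0368, 0.0032, 0.008],[-0.0367, 0.0044, 0.008],[-0.0365, 0.0056, 0.008],[-0.0363, 0.0068, 0.008],[-0.0361, 0.0079, 0.008],[-0.0358, 0.0091, 0.008],[-0.0355, 0.0102, 0.008],[-0.0351, 0.0114, 0.008],[-0.0348, 0.0125, 0.008],[-0.0343, 0.0136, 0.008],
```

View pics/c3.png

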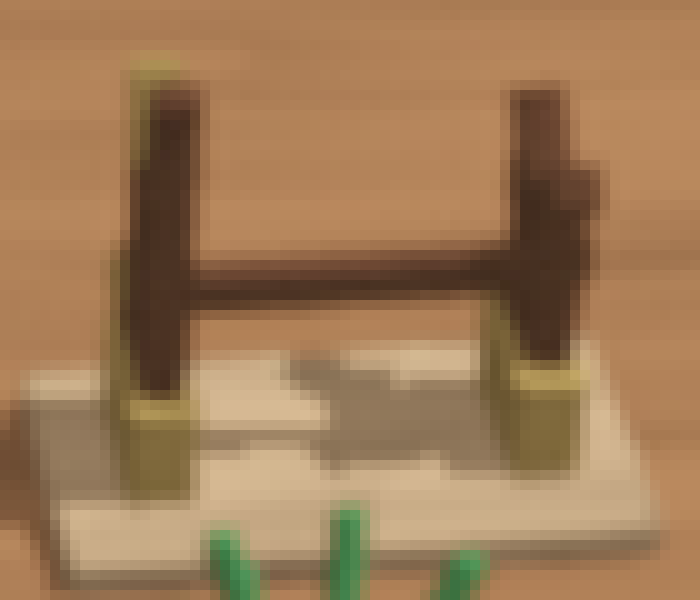

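The crop puts the wall top at row 158.5, the rail centre at about row 178 and the open-post tips at about rows 158.5 and 166.5. That gives an axis height of roughly 0.12 m. Next, the bar.

apply_moves(dp=[[-0.037,-0.0015,0.008],[-0.037,0,0.008],[-0.037,0.001,0.008],[-0.037,0.002,0.008],[-0.037,0.003,0.008],[-0.0365,0.0045,0.008],[-0.0365,0.0055,0.008],[-0.0365,0.007,0.008],[-0.036,0.008,0.008],[-0.036,0.009,0.008]], twist=[[0,0,0.0323],[0,0,0.0323],[0,0,0.0323],[0,0,0.0323],[0,0,0.0323],[0,0,0.0323],[0,0,0.0323],[0,0,0.0323],[0,0,0.0323],[0,0,0.0323]], fingers=[0,0,0,0,0,0,0,0,0,0])

```text
time: 2.8
position: [0.4931, -0.2166, 0.2818]
tool_rot: [-2.476, -1.931, -0.001]
ft_force: [1.0, 0.6, 0.1]
grip_width: 1.003
grip_force: 0.0
```

apply_moves(dp=[[-0.0355,0.01,0.008],[-0.035,0.0115,0.008],[-0.035,0.0125,0.008],[-0.034,0.0135,0.008],[0,0,0],[0,0,0]], twist=[[0,0,0.0323],[0,0,0.0323],[0,0,0.0323],[0,0,0.0323],[0,0,0],[0,0,0]], fingers=[0.3,0.3,0.3,0.3,0.3,0.3])

```text
time: 3.4
position: [0.4974, -0.3639, 0.2492]
tool_rot: [-2.597, -1.764, 0.001]
ft_force: [1.0, 0.9, 0.6]
grip_width: 0.704
grip_force: 0.0
```

```bash
python3 - <<'E'
from h import *
s=show();im=get_image("wrist")[:,:,::-1];cv2.imwrite("pics/w2.png",im)
C=cam("wrist",s)
p=[proj(C,[.562,-.1993,.03]),proj(C,[.498,-.3613,.03])];print(p)
hsv=cv2.cvtColor(np.ascontiguousarray(im),cv2.COLOR_BGR2HSV)
m=((hsv[:,:,1]<45)&(hsv[:,:,2]>185)).astype(np.uint8)
n,l,st,ce=cv2.connectedComponentsWithStats(m)
P=[]
for i in range(1,n):
    if st[i,4]>150: print(ce[i],st[i],ray(C,*(ce[i]+.5),.03)[:3])
cv2.imwrite("pics/w2b.png",cv2.resize(im,(768,576),interpolation=2))
E
```

```text
t 3.4 p [ 0.4974 -0.3639  0.2492] yaw 68.36 tz [-0.002  0.001 -1.   ] F [1.  0.9 0.6] w 0.704 gf 0.0
[(np.float64(253.3910307547412), np.float64(3.018446678467029)), (np.float64(253.57427658077262), np.float64(165.67613964544367))]
[254.46518106   5.92200557] [241   0  28  13 359] [ 0.56235984 -0.20292461  0.03      ]
[254.05437352 163.86997636] [242 155  25  18 423] [ 0.4996695  -0.36026413  0.03      ]
[340.37217195 209.26244344] [323 194  36  32 884] [ 0.57813282 -0.45238564  0.03      ]
```

View pics/w2b.png

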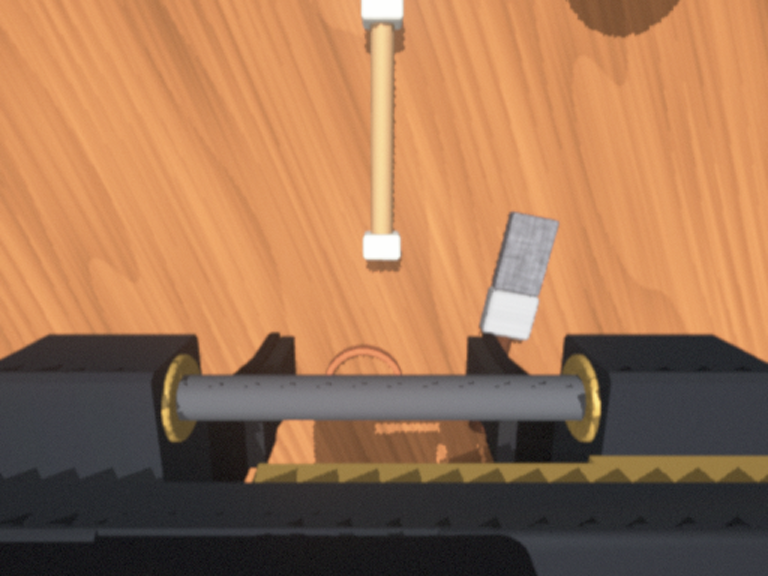

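The wrist view shows the bar vertical in the image at u≈254 (full-resolution px), with its near block at v≈164. This agrees with the top view within 2 mm. I'll go down and grasp it.

```bash
python3 -c "
from h import *
plan([.5308,-.279,.06],np.radians(68.4),7)"
```

```text
twist/row [-0.0002 -0.0002  0.0002] n 7
[0.0128, -0.0, 0.0271],[0.0128, -0.0, 0.0271],[0.0128, -0.0, 0.0271],[0.0129, -0.0, 0.0271],[0.0129, -0.0001, 0.0271],[0.0129, -0.0001, 0.0271],[0.0129, -0.0001, 0.0271],
```

apply_moves(dp=[[0.0128,0,0.027],[0.0128,0,0.027],[0.0128,0,0.027],[0.0128,0,0.027],[0.0129,0,0.027],[0.0129,0,0.027],[0.0129,0,0.027],[0,0,0.015],[0,0,0.015],[0,0,0]], twist=[[0,0,0],[0,0,0],[0,0,0],[0,0,0],[0,0,0],[0,0,0],[0,0,0],[0,0,0],[0,0,0],[0,0,0]], fingers=[0.3,0.3,0.3,0.3,0.3,0.3,0.3,0.3,0.3,0.3])

```text
time: 4.45
position: [0.5295, -0.2809, 0.0303]
tool_rot: [-2.598, -1.764, 0.002]
ft_force: [-0.0, 0.6, 0.2]
grip_width: 0.703
grip_force: 0.0
```

apply_moves(dp=[[0,0,0.012],[0,0,0.012],[0,0,0],[0,0,0]], twist=[[0,0,0],[0,0,0],[0,0,0],[0,0,0]], fingers=[0.3,0.3,0.3,0.3])

```text
time: 4.85
position: [0.5302, -0.2819, 0.0074]
tool_rot: [-2.6, -1.763, 0.0]
ft_force: [0.2, -0.9, -0.6]
grip_width: 0.699
grip_force: 0.0
```

```bash
python3 -c "
from h import *
show()"
```

```text
t 4.85 p [ 0.5302 -0.2819  0.0074] yaw 68.28 tz [-0. -0. -1.] F [ 0.2 -0.9 -0.6] w 0.699 gf 0.0
```

apply_moves(dp=[[0.001,0,0.004],[0,0,0],[0,0,0],[0,0,0],[0,0,0],[0,0,0],[0,0,0],[0,0,0],[0,0,0]], twist=[[0,0,0],[0,0,0],[0,0,0],[0,0,0],[0,0,0],[0,0,0],[0,0,0],[0,0,0],[0,0,0]], fingers=[0.3,0.5,0.65,0.8,0.9,1,1,1,1], newtons=25)

```text
time: 5.75
position: [0.5309, -0.2806, 0.0036]
tool_rot: [2.6, 1.764, 0.0]
ft_force: [0.1, -0.9, 0.5]
grip_width: 0.197
grip_force: 25.0
```

```bash
python3 -c "
from h import *
show()"
```

```text
t 5.75 p [ 0.5309 -0.2806  0.0036] yaw 68.31 tz [ 0.  0. -1.] F [ 0.1 -0.9  0.5] w 0.197 gf 25.0
```

apply_moves(dp=[[0,0,-0.01],[0,0,-0.025],[0,0,-0.035],[0,0,-0.045],[0,0,-0.045],[0,0,-0.035],[0,0,-0.02],[0,0,0],[0,0,0]], twist=[[0,0,0],[0,0,0],[0,0,0],[0,0,0],[0,0,0],[0,0,0],[0,0,0],[0,0,0],[0,0,0]], fingers=[1,1,1,1,1,1,1,1,1])

```text
time: 6.65
position: [0.5305, -0.2804, 0.2183]
tool_rot: [-2.599, -1.763, -0.001]
ft_force: [-0.1, 0.5, -2.1]
grip_width: 0.198
grip_force: 25.0
```

```bash
python3 - <<'E'
from h import *
s=show();im=np.ascontiguousarray(get_image("wrist")[:,:,::-1]);cv2.imwrite("pics/w3.png",im)
C=cam("wrist",s);M=R.from_rotvec(s["tool_rot"]).as_matrix();p=s["position"]
hsv=cv2.cvtColor(im,cv2.COLOR_BGR2HSV)
m=((hsv[:,:,1]<60)&(hsv[:,:,2]>150)).astype(np.uint8)
n,l,st,ce=cv2.connectedComponentsWithStats(m)
for i in range(1,n):
    if st[i,4]>150: print(ce[i],st[i])
T=lambda q:np.round(proj(C,p+M@np.array(q)),1)
print("exp far block top outer/inner edges",[T([x,y,-.027]) for x in(.077,.097) for y in(-.015,.015)],"rod",T([.05,0,-.012]))
th=np.radians(3.7);u=np.array([-np.sin(th),np.cos(th)])
plan([.5335,.1465,.215],np.radians(93.7),15)
cv2.imwrite("pics/w3b.png",cv2.resize(im[:,120:400],(560,768))[:600])
E
```

```text
t 6.65 p [ 0.5305 -0.2804  0.2183] yaw 68.31 tz [ 0.     0.001 -1.   ] F [-0.1  0.5 -2.1] w 0.198 gf 25.0
[253.45502646  60.48954397] [ 216   34   76   56 3969]
exp far block top outer/inner edges [array([215.8,  87.8]), array([290.9,  87.8]), array([214.2,  33. ]), array([292.4,  33.1])] rod [253.3 150.6]
twist/row [-0.0001 -0.0001 -0.0295] n 15
[0.0265, -0.0103, 0.0002],[0.0268, -0.0095, 0.0002],[0.0271, -0.0087, 0.0002],[0.0273, -0.0079, 0.0002],[0.0275, -0.0071, 0.0002],[0.0277, -0.0063, 0.0002],[0.0279, -0.0055, 0.0002],[0.0281, -0.0046, 0.0002],[0.0282, -0.0038, 0.0002],[0.0283, -0.003, 0.0002],[0.0284, -0.0021, 0.0002],[0.0284, -0.0013, 0.0002],[0.0284, -0.0005, 0.0002],[0.0284, 0.0004, 0.0002],[0.0284, 0.0012, 0.0002],
```

View pics/w3b.png

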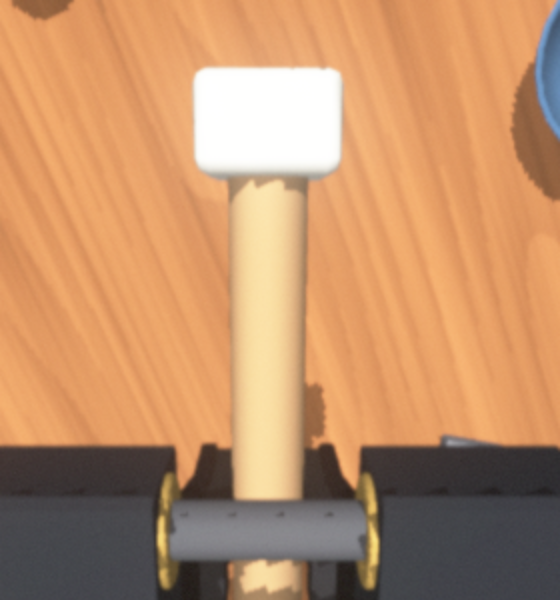

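The held bar appears as predicted: the block spans u 216–292, v 34–90 against an expected 215–292, 33–88, so it is centred to within 0.5 mm. I'll carry it over the stand.

apply_moves(dp=[[0.0265,-0.0103,0],[0.0268,-0.0095,0],[0.027,-0.0087,0],[0.0273,-0.008,0],[0.0275,-0.007,0],[0.0277,-0.0063,0],[0.028,-0.0055,0],[0.028,-0.0046,0],[0.028,-0.0038,0],[0.0283,-0.003,0]], twist=[[0,0,-0.0295],[0,0,-0.0295],[0,0,-0.0295],[0,0,-0.0295],[0,0,-0.0295],[0,0,-0.0295],[0,0,-0.0295],[0,0,-0.0295],[0,0,-0.0295],[0,0,-0.0295]], fingers=[1,1,1,1,1,1,1,1,1,1])

```text
time: 7.7
position: [0.5317, 0.0046, 0.2167]
tool_rot: [-2.31, -2.127, 0.004]
ft_force: [0.2, -0.1, -1.6]
grip_width: 0.199
grip_force: 25.0
```

apply_moves(dp=[[0.0284,-0.002,0],[0.0284,-0.0013,0],[0.0284,0,0],[0.0284,0,0],[0.0284,0.001,0],[0,0,0],[0,0,0],[0,0,0]], twist=[[0,0,-0.0295],[0,0,-0.0295],[0,0,-0.0295],[0,0,-0.0295],[0,0,-0.0295],[0,0,0],[0,0,0],[0,0,0]], fingers=[1,1,1,1,1,1,1,1])

```text
time: 8.5
position: [0.5345, 0.1447, 0.2185]
tool_rot: [2.15, 2.29, -0.001]
ft_force: [0.5, 0.5, -1.4]
grip_width: 0.198
grip_force: 25.0
```

```bash
python3 - <<'E'
from h import *
s=show()
cv2.imwrite("pics/w4.png",get_image("wrist")[:,:,::-1]);cv2.imwrite("pics/s4.png",get_image("scene")[:,:,::-1])
a=cv2.imread("pics/w4.png");b=cv2.imread("pics/s4.png")
A=cv2.resize(a[:230,120:400],(487,400),interpolation=2);B=cv2.resize(b[120:220,255:345],(300,333),interpolation=2);B=cv2.copyMakeBorder(B,0,67,0,0,0)
cv2.imwrite("pics/c4.png",cv2.hconcat([A,B]))
E
```

```text
t 8.5 p [0.5345 0.1447 0.2185] yaw 93.6 tz [ 0.    -0.001 -1.   ] F [ 0.5  0.5 -1.4] w 0.198 gf 25.0
```

View pics/c4.png

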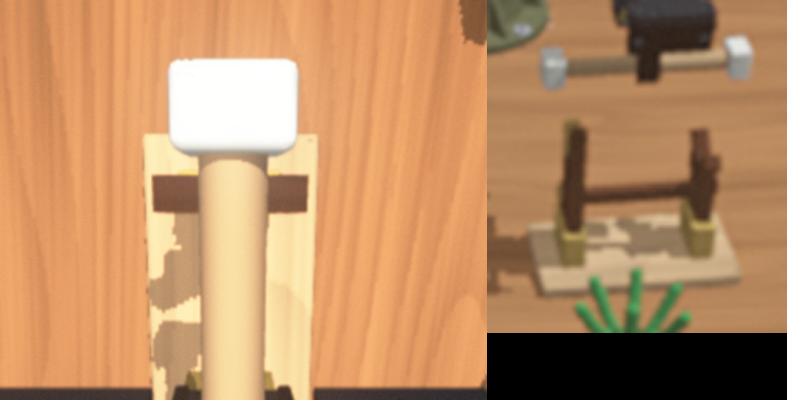

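The wrist crop shows the bar over the stand with the open post under the rod. The post spans crop u 153–308 (centre 230) and the rod centre is at about 233. I'll refine this numerically.

```bash
python3 - <<'E'
from h import *
s=show();C=cam("wrist",s);im=cv2.imread("pics/w4.png");hsv=cv2.cvtColor(im,cv2.COLOR_BGR2HSV)
d=((hsv[:,:,2]<135)&(hsv[:,:,0]<12)).astype(np.uint8)
rows=range(103,120)
for v in (104,108,112,116,119):
    x=np.where(d[v,190:310])[0]+190;print(v,x.min(),x.max())
for u in (212,218,224,228,280,285,290,294):
    x=np.where(d[95:130,u])[0]+95;print(u,x.min() if len(x) else None,x.max() if len(x) else None)
pale=((hsv[:,:,1]<118)&(hsv[:,:,2]>175)).astype(np.uint8)
L=[(190+np.argmax(pale[v,190:240]),v) for v in range(90,215,12)];Rr=[(320-np.argmax(pale[v,270:321][::-1]),v) for v in range(90,215,12)]
print(L,Rr)
PL=np.array([ray(C,u,v+.5,.015)[:2] for u,v in L]);PR=np.array([ray(C,u+1,v+.5,.015)[:2] for u,v in Rr])
for P in(PL,PR):
    c=np.polyfit(P[:,1],P[:,0],1);print("edge slope",c[0],"x at y=.15,.21",np.polyval(c,[.15,.21]),"res",np.abs(np.polyval(c,P[:,1])-P[:,0]).max())
print("top edge",[ray(C,u+.5,np.argmax(pale[70:100,u])+70,.015)[:2] for u in(206,210,214,292,296,300)])
E
```

```text
t 8.6 p [0.5346 0.1444 0.2187] yaw 93.54 tz [ 0. -0. -1.] F [-0.6  0.1 -1.7] w 0.199 gf 25.0
104 209 295
108 209 295
112 209 295
116 209 295
119 209 295
212 103 120
218 102 120
224 102 121
228 102 120
280 102 119
285 102 120
290 102 119
294 102 120
[(np.int64(203), 90), (np.int64(203), 102), (np.int64(203), 114), (np.int64(204), 126), (np.int64(204), 138), (np.int64(205), 150), (np.int64(205), 162), (np.int64(206), 174), (np.int64(206), 186), (np.int64(207), 198), (np.int64(207), 210)] [(np.int64(302), 90), (np.int64(302), 102), (np.int64(301), 114), (np.int64(301), 126), (np.int64(300), 138), (np.int64(300), 150), (np.int64(299), 162), (np.int64(299), 174), (np.int64(298), 186), (np.int64(298), 198), (np.int64(298), 210)]
edge slope -0.06184750715919402 x at y=.15,.21 [0.47905731 0.47534646] res 0.0005013678808660771
edge slope -0.061646759719899115 x at y=.15,.21 [0.58803811 0.58433931] res 0.0005372367971259173
top edge [array([0.4781278 , 0.24328128]), array([0.48240029, 0.24354711]), array([0.48667284, 0.24381295]), array([0.56999883, 0.24899751]), array([0.57427254, 0.24926342]), array([0.5786464 , 0.24852214])]
```

apply_moves(dp=[[0.002,-0.0009,0.01],[0,0,0.015],[0,0,0.015],[0,0,0.01],[0,0,0.008],[0,0,0.004],[0,0,0],[0,0,0]], twist=[[0,0,0],[0,0,0],[0,0,0],[0,0,0],[0,0,0],[0,0,0],[0,0,0],[0,0,0]], fingers=[1,1,1,1,1,1,1,1])

```text
time: 9.4
position: [0.5336, 0.1476, 0.1569]
tool_rot: [2.149, 2.291, 0.001]
ft_force: [0.2, 0.1, -1.9]
grip_width: 0.196
grip_force: 25.0
```

```bash
python3 - <<'E'
from h import *
show()
E
```

```text
t 9.4 p [0.5336 0.1476 0.1569] yaw 93.66 tz [ 0.001  0.    -1.   ] F [ 0.2  0.1 -1.9] w 0.196 gf 25.0
```

apply_moves(dp=[[-0.0007,0,0.004],[0,0,0.003],[0,0,0.003],[0,0,0],[0,0,0]], twist=[[0,0,0],[0,0,0],[0,0,0],[0,0,0],[0,0,0]], fingers=[1,1,1,1,1])

```text
time: 9.9
position: [0.5333, 0.1468, 0.1465]
tool_rot: [-2.149, -2.291, 0.0]
ft_force: [-0.3, -0.2, -0.7]
grip_width: 0.195
grip_force: 25.0
```

apply_moves(dp=[[0,0,0.002],[0,0,0.002],[0,0,0],[0,0,0]], twist=[[0,0,0],[0,0,0],[0,0,0],[0,0,0]], fingers=[1,1,1,1])

```text
time: 10.3
position: [0.5335, 0.1469, 0.1427]
tool_rot: [2.149, 2.291, 0.001]
ft_force: [1.1, 0.2, -1.6]
grip_width: 0.196
grip_force: 25.0
```

apply_moves(dp=[[0,0,0.002],[0,0,0.002],[0,0,0],[0,0,0]], twist=[[0,0,0],[0,0,0],[0,0,0],[0,0,0]], fingers=[1,1,1,1])

```text
time: 10.7
position: [0.5339, 0.1469, 0.1389]
tool_rot: [2.149, 2.291, 0.002]
ft_force: [2.0, 1.0, 0.9]
grip_width: 0.197
grip_force: 25.0
```

apply_moves(dp=[[0,0,0.002],[0,0,0.002],[0,0,0],[0,0,0]], twist=[[0,0,0],[0,0,0],[0,0,0],[0,0,0]], fingers=[1,1,1,1])

```text
time: 11.1
position: [0.5334, 0.1469, 0.1346]
tool_rot: [2.149, 2.291, 0.0]
ft_force: [2.4, 1.6, 0.8]
grip_width: 0.201
grip_force: 25.0
```

apply_moves(dp=[[0,0,0.002],[0,0,0.002],[0,0,0.002],[0,0,0],[0,0,0]], twist=[[0,-0.031,0],[0,-0.031,0],[0,-0.031,0],[0,0,0],[0,0,0]], fingers=[1,1,1,1,1])

```text
time: 11.6
position: [0.5334, 0.1465, 0.1284]
tool_rot: [2.1, 2.24, -0.1]
ft_force: [2.6, -2.5, 0.9]
grip_width: 0.198
grip_force: 25.0
```

```bash
python3 - <<'E'
from h import *
s=show();print(s["torque"])
im=get_image("scene")[:,:,::-1];cv2.imwrite("pics/s5.png",im)
cv2.imwrite("pics/s5b.png",cv2.resize(im[110:220,245:355],(600,600),interpolation=2))
E
```

```text
t 11.6 p [0.5334 0.1465 0.1284] yaw 93.7 tz [ 0.006 -0.095 -0.995] F [ 2.6 -2.5  0.9] w 0.198 gf 25.0
[-0.54671854 -0.66862438  0.12829499]
```

View pics/s5b.png

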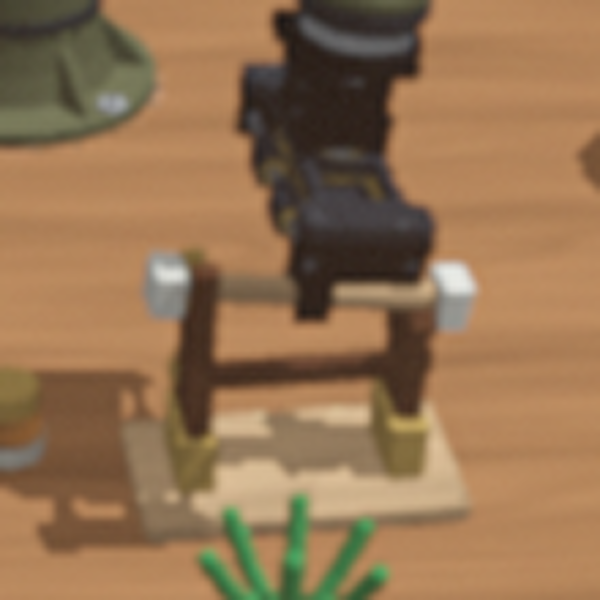

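The scene crop shows the bar over both posts, its clip end raised and touching the jaw and its open end still above its notch. The sideways Fy suggests a block is grazing a post, so I'll shift 2 mm towards −y and keep tilting gently.

apply_moves(dp=[[-0.002,0,0],[0,0,0.002],[0,0,0.002],[0,0,0],[0,0,0]], twist=[[0,0,0],[0,-0.025,0],[0,-0.025,0],[0,0,0],[0,0,0]], fingers=[1,1,1,1,1])

```text
time: 12.15
position: [0.534, 0.1449, 0.1254]
tool_rot: [2.074, 2.212, -0.148]
ft_force: [2.9, -1.5, 5.0]
grip_width: 0.193
grip_force: 25.0
```

```bash
python3 - <<'E'
from h import *
s=show();print(s["torque"])
E
```

```text
t 12.15 p [0.534  0.1449 0.1254] yaw 93.69 tz [ 0.011 -0.143 -0.99 ] F [ 2.9 -1.5  5. ] w 0.193 gf 25.0
[-0.03401038 -0.55224679  0.15974833]
```

```bash
cat >> h.py <<'E'
def blocks(im):
    "scene BGR image -> (along stand y, z) of each white block, rays cut with the stand's x=0 plane"
    C=cam("scene");c=np.array([.5339,.1464]);th=.0617;u=np.array([-np.sin(th),np.cos(th),0]);a=np.array([np.cos(th),np.sin(th),0])
    hsv=cv2.cvtColor(np.ascontiguousarray(im),cv2.COLOR_BGR2HSV)
    m=((hsv[:,:,1]<55)&(hsv[:,:,2]>110)).astype(np.uint8);k=np.zeros_like(m);k[125:185,262:345]=1;m*=k
    n,l,st,ce=cv2.connectedComponentsWithStats(m);o=[]
    for i in range(1,n):
        if st[i,4]<15: continue
        M=C[2];d=M@np.array([(ce[i][0]-C[0]["cx"])/C[0]["fx"],-(ce[i][1]-C[0]["cy"])/C[0]["fy"],-1])
        p0=np.r_[c,0];t=a@(p0-C[1])/(a@d);P=C[1]+t*d
        o.append((st[i,4],round(float(u@(P-p0)),4),round(float(P[2]),4)))
    return o
E
python3 - <<'E'
from h import *
print(blocks(cv2.imread("pics/s4.png")),"true z .2305");print(blocks(cv2.imread("pics/s5.png")))
im=get_image("scene")[:,:,::-1];cv2.imwrite("pics/s6.png",im);print(blocks(im))
E
```

```text
[(np.int32(27), -0.1175, 0.2705), (np.int32(86), 0.0873, 0.2294), (np.int32(82), -0.0878, 0.2284)] true z .2305
[(np.int32(29), -0.1177, 0.271), (np.int32(80), -0.0829, 0.1494), (np.int32(76), 0.0893, 0.1304)]
[(np.int32(27), -0.1177, 0.2704), (np.int32(80), -0.0838, 0.1457), (np.int32(75), 0.0885, 0.1272)]
```

apply_moves(dp=[[0,0,0],[0,0,0],[0,0,0],[0,0,0]], twist=[[0,0,0],[0,0,0],[0,0,0],[0,0,0]], fingers=[1,1,1,1], newtons=4)

```text
time: 12.6
position: [0.534, 0.1447, 0.1251]
tool_rot: [2.075, 2.212, -0.146]
ft_force: [4.8, 0.5, 4.6]
grip_width: 0.201
grip_force: 4.0
```

```bash
python3 - <<'E'
from h import *
s=show();print(s["torque"])
im=get_image("scene")[:,:,::-1];cv2.imwrite("pics/s7.png",im);print(blocks(im))
E
```

```text
t 12.6 p [0.534  0.1447 0.1251] yaw 93.67 tz [ 0.011 -0.142 -0.99 ] F [4.8 0.5 4.6] w 0.201 gf 4.0
[ 0.24330578 -0.97113581  0.1771907 ]
[(np.int32(28), -0.1178, 0.2701), (np.int32(80), -0.0838, 0.1457), (np.int32(73), 0.0883, 0.1271)]
```

apply_moves(dp=[[0,0.001,0],[0,0.001,0],[0,0,0],[0,0,0]], twist=[[0,0,0],[0,0,0],[0,0,0],[0,0,0]], fingers=[1,1,1,1], newtons=8)

```text
time: 13.05
position: [0.5341, 0.1446, 0.1249]
tool_rot: [2.077, 2.214, -0.152]
ft_force: [-0.9, 0.8, 7.4]
grip_width: 0.204
grip_force: 8.0
```

```bash
python3 - <<'E'
from h import *
s=show();print(s["torque"])
im=get_image("scene")[:,:,::-1];print(blocks(im))
E
```

```text
t 13.05 p [0.5341 0.1446 0.1249] yaw 93.68 tz [ 0.006 -0.142 -0.99 ] F [-0.9  0.8  7.4] w 0.204 gf 8.0
[ 0.00632887  0.12794163 -0.02516482]
[(np.int32(28), -0.1178, 0.2707), (np.int32(80), -0.0844, 0.1455), (np.int32(76), 0.0886, 0.1274)]
```

apply_moves(dp=[[0,0,-0.001],[0,0,0],[0,0,0],[0,0,0],[0,0,0]], twist=[[0,0,0],[0,0,0],[0,0,0],[0,0,0],[0,0,0]], fingers=[0.75,0.7,0.65,0.6,0.6])

```text
time: 13.6
position: [0.535, 0.1442, 0.1253]
tool_rot: [2.076, 2.213, -0.15]
ft_force: [0.9, 0.3, 0.1]
grip_width: 0.383
grip_force: 0.0
```

```bash
python3 - <<'E'
from h import *
s=show();print(s["torque"])
im=get_image("scene")[:,:,::-1];print(blocks(im))
E
```

```text
t 13.6 p [0.535  0.1442 0.1253] yaw 93.65 tz [ 0.008 -0.143 -0.99 ] F [0.9 0.3 0.1] w 0.383 gf 0.0
[0.09567845 0.05550755 0.01938078]
[(np.int32(27), -0.1177, 0.2704), (np.int32(82), -0.0841, 0.1455), (np.int32(76), 0.0886, 0.1274)]
```

apply_moves(dp=[[0,0,-0.01],[0,0,-0.02],[0,0,-0.025],[0,0,-0.01],[0,0,0],[0,0,0]], twist=[[0,0,0],[0,0,0],[0,0,0],[0,0.048,0],[0,0.048,0],[0,0.047,0]], fingers=[0.6,0.6,0.6,0.8,1,1], newtons=20)

```text
time: 14.25
position: [0.5354, 0.1542, 0.1917]
tool_rot: [-2.148, -2.291, -0.005]
ft_force: [0.2, -1.2, 0.4]
grip_width: 0.213
grip_force: 0.0
```

```bash
python3 - <<'E'
from h import *
s=show()
im=get_image("scene")[:,:,::-1];print(blocks(im))
plan([.5363,.1065,.172],np.radians(93.6),4)
E
```

```text
t 14.25 p [0.5354 0.1542 0.1917] yaw 93.7 tz [ 0.002  0.003 -1.   ] F [ 0.2 -1.2  0.4] w 0.213 gf 0.0
[(np.int32(29), -0.1177, 0.2704), (np.int32(83), -0.0842, 0.146), (np.int32(74), 0.089, 0.127)]
twist/row [ 0.0004 -0.0009 -0.0005] n 4
[-0.0113, -0.0005, 0.0049],[-0.0113, -0.0005, 0.0049],[-0.0113, -0.0005, 0.0049],[-0.0113, -0.0005, 0.0049],
```

apply_moves(dp=[[-0.012,-0.0006,0],[-0.012,-0.0006,0],[-0.012,-0.0006,0.008],[-0.0105,-0.0002,0.011],[0,0,0.006],[0,0,0.003],[0,0,0],[0,0,0]], twist=[[0,0,0],[0,0,0],[0,0,0],[0,0,0],[0,0,0],[0,0,0],[0,0,0],[0,0,0]], fingers=[1,1,1,1,1,1,1,1])

```text
time: 15.1
position: [0.5359, 0.108, 0.1621]
tool_rot: [2.148, 2.293, 0.0]
ft_force: [-0.5, 0.9, 0.5]
grip_width: 0.006
grip_force: 0.0
```

apply_moves(dp=[[0,0,0.003],[0,0,0.003],[0,0,0],[0,0,0]], twist=[[0,0,0],[0,0,0],[0,0,0],[0,0,0]], fingers=[1,1,1,1])

```text
time: 15.5
position: [0.5358, 0.1072, 0.156]
tool_rot: [-2.149, -2.291, 0.0]
ft_force: [0.0, -0.3, 0.6]
grip_width: 0.008
grip_force: 0.0
```

apply_moves(dp=[[0,0,0.002],[0,0,0.002],[0,0,0.002],[0,0,0]], twist=[[0,0,0],[0,0,0],[0,0,0],[0,0,0]], fingers=[1,1,1,1])

```text
time: 15.9
position: [0.5364, 0.1072, 0.1508]
tool_rot: [2.149, 2.291, 0.002]
ft_force: [-0.4, -1.1, 3.0]
grip_width: 0.005
grip_force: 1.8
```

apply_moves(dp=[[0,0,0.002],[0,0,0.002],[0,0,0],[0,0,0]], twist=[[0,0,0],[0,0,0],[0,0,0],[0,0,0]], fingers=[1,1,1,1])

```text
time: 16.3
position: [0.5366, 0.1069, 0.1465]
tool_rot: [2.149, 2.29, 0.002]
ft_force: [1.6, 0.4, 3.3]
grip_width: 0.002
grip_force: 1.5
```

apply_moves(dp=[[0,0,0.002],[0,0,0.002],[0,0,0],[0,0,0]], twist=[[0,0,0],[0,0,0],[0,0,0],[0,0,0]], fingers=[1,1,1,1])

```text
time: 16.7
position: [0.535, 0.1075, 0.1413]
tool_rot: [-2.148, -2.291, 0.002]
ft_force: [0.0, -0.0, 0.6]
grip_width: 0.004
grip_force: 0.0
```

```bash
python3 - <<'E'
from h import *
s=show()
im=get_image("scene")[:,:,::-1];print(blocks(im))
E
```

```text
t 16.7 p [0.535  0.1075 0.1413] yaw 93.68 tz [-0.002 -0.    -1.   ] F [ 0.  -0.   0.6] w 0.004 gf 0.0
[(np.int32(29), -0.1178, 0.271), (np.int32(76), 0.089, 0.128), (np.int32(75), -0.086, 0.1268)]
```

apply_moves(dp=[[0,0,0.003],[0,0,0.002],[0,0,0],[0,0,0]], twist=[[0,0,0],[0,0,0],[0,0,0],[0,0,0]], fingers=[1,1,1,1])

```text
time: 17.15
position: [0.5358, 0.1072, 0.137]
tool_rot: [-2.149, -2.291, 0.0]
ft_force: [0.2, 0.5, 0.4]
grip_width: 0.004
grip_force: 0.0
```

apply_moves(dp=[[0,0,0.002],[0,0,0],[0,0,0]], twist=[[0,0,0],[0,0,0],[0,0,0]], fingers=[1,1,1])

```text
time: 17.45
position: [0.536, 0.1072, 0.1366]
tool_rot: [-2.149, -2.291, -0.001]
ft_force: [-3.8, -0.6, 11.0]
grip_width: 0.005
grip_force: 5.1
```

apply_moves(dp=[[0,0,0.0015],[0,0,0],[0,0,0]], twist=[[0,0,0],[0,0,0],[0,0,0]], fingers=[1,1,1])

```text
time: 17.75
position: [0.5361, 0.1072, 0.1365]
tool_rot: [-2.149, -2.29, -0.002]
ft_force: [-7.1, -1.4, 18.5]
grip_width: 0.008
grip_force: 9.1
```

apply_moves(dp=[[0,0,-0.01],[0,0,-0.02],[0,0,-0.03],[0,0,-0.04],[0,0,-0.04],[0.03,0,-0.02],[0.04,0,0],[0.04,0,0],[0,0,0],[0,0,0]], twist=[[0,0,0],[0,0,0],[0,0,0],[0,0,0],[0,0,0],[0,0,0],[0,0,0],[0,0,0],[0,0,0],[0,0,0]], fingers=[1,1,1,1,1,1,1,1,1,1])

```text
time: 18.75
position: [0.5284, 0.218, 0.2931]
tool_rot: [2.146, 2.294, -0.002]
ft_force: [0.7, -0.7, 0.1]
grip_width: 0.004
grip_force: 0.0
```

```bash
python3 - <<'E'
from h import *
s=show()
im=get_image("scene")[:,:,::-1];print(blocks(im));w=get_image("top")[:,:,::-1]
A=cv2.resize(im[130:220,245:345],(444,400),interpolation=2);B=cv2.resize(w[180:235,175:255],(355,244),interpolation=2);B=cv2.copyMakeBorder(B,0,156,0,0,0)
cv2.imwrite("pics/c9.png",cv2.hconcat([A,B]))
E
```

```text
t 18.75 p [0.5284 0.218  0.2931] yaw 93.81 tz [-0.    -0.001 -1.   ] F [ 0.7 -0.7  0.1] w 0.004 gf 0.0
[(np.int32(26), -0.1173, 0.2708), (np.int32(76), 0.0887, 0.1283), (np.int32(75), -0.0857, 0.1272)]
```

View pics/c9.png

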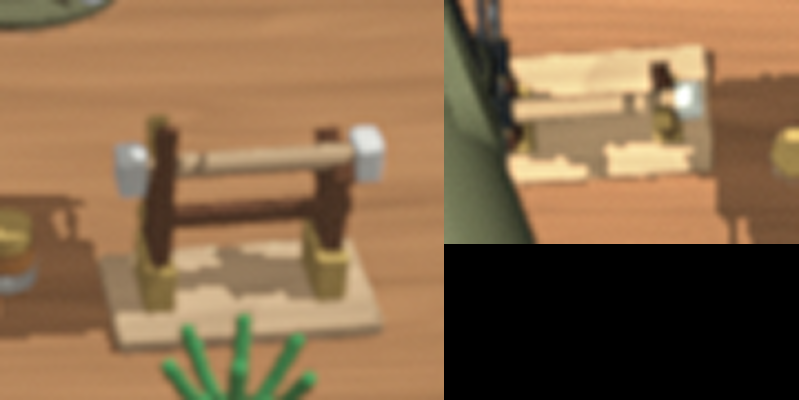

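The final crop shows the bar lying across both posts. The blocks read 0.1283 and 0.1272 m, the same 1 mm offset as when the bar was held level. It stayed rigid under 18.5 N at the clip end, and the candle hasn't moved. I'll hand it in.

```bash
python3 -c "
from bench import ctrl
print(ctrl.close_job())"
```

```text
the job is handed in; nothing more can be done
None
```

The bar is back across both posts and level. The clip end dropped to its seat and held firm under an 18.5 N press, so the clip should have snapped, though the pictures don't show the jaw clearly. I handed the job in at about 19 s of the 45 s.

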